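# Clamp the axle stub and bring the snap ring to its groove

### The job

Press the red handle of the toggle clamp right down so that the axle stub is clamped in its fixture. Then take the blue-handled circlip pliers, which stand upright with a snap ring on their tips, squeeze the handles fully so that the ring spreads, lower the spread ring level over the axle until it rests on, or is just above, the shoulder under the dark groove, and finish there, still holding the pliers upright with the ring spread. Leave the tin, reel, tub and screwdriver where they are.

Things in the scene. Friction and masses are not known exactly. Their poses are not given: they have to be found in the camera images.
- fixture: Grey block 110x110x25 mm with the toggle clamp on its +y side. Origin under the block's centre, z up; the axle stub stands in a 14 mm deep bore at its centre. The clamp's short arm comes down on the axle's flange as the handle goes down
- groove (a point): Upright steel axle stub (loose in its bore): the point on its axis 2 mm above the shoulder, 18 mm above the block's top, where the middle of the resting ring belongs. Flange 80 mm dia, 8 thick, on the block; shoulder 42 dia, its top 2 mm below this point; dark groove 25 dia, 8 high; land 30 dia; 4 mm chamfer ending 26 mm above this point
- clamp_pivot (a point): Hinge axis of the clamp handle, 85 mm from the shaft axis along the fixture's +y and 46 mm above the worktop. Axes are the fixture's: the handle swings in its y-z plane, outwards (+y) and down
- clamp_grip (a point): Point on the axis of the clamp's red round handle grip (15 mm dia, 55 mm long), 70 mm from the pivot and 15 mm from the free end; moves with the handle
- clamp_handle (a joint): Clamp handle: 0 = open, standing 80 deg above level and leaning to the fixture's +y; 1.1 rad = shut, 17 deg above level, pointing along the fixture's +y. It stays where it is left (about 1 N at the grip moves it)
- ring_center (a point): Centre of the snap ring (4 mm thick, level, axis z) that stays on the tips of the pliers. At rest 25 mm clear inside, too tight for the axle; spread, a circle 35 mm inner, 45 mm outer dia about this same point. Its eyes lie towards +x, up to 30 mm out, and the pliers stand upright above them, 21 mm along +x from this point. All weighs about 0.15 kg
- pliers_grip (a point): Midway between the two blue handles, 133 mm above and 21 mm along +x from ring_center (same axes). Each is 60 mm long (30 above, 30 below this point) and 13 mm wide; squeeze along y. Outside width here 60 mm at rest (66 at the top), 37 mm fully squeezed, then upright and parallel. Spring: 3 N to start, 8 N at full squeeze against a stop; 20 to 30 N is fine
- pliers_left (a joint): Travel of the left handle (both move together) and with it the ring: 0 = at rest, 0.159 rad = squeezed fully, ring fully spread
- stand: Light wooden stand of the pliers: base 90x90x8 mm, on which the ring lies; behind the pliers (+x) a back plate 84 mm wide up to 78 mm, and two cheeks beside them up to 53 mm high. Origin under the centre of the base, z up. The pliers lift straight up out of it
- flux_tin: Bystander: red and white flat round tin 56 mm dia, 22 mm high; origin under its centre
- solder_reel: Bystander: small white reel 45 mm dia, 45 mm high, standing; origin under its centre
- yellow_tub: Bystander: yellow round tub 74 mm dia, 42 mm high; origin under its centre
- screwdriver: Bystander: yellow-handled screwdriver 154 mm long lying along its own y, 14 mm thick; origin under its centre
Not all that is in view belongs to the job. Of the things that look like the part that bears ring_center, the larger one is meant.

How it is judged (in metres and radians):
On the way, in this order (a step that is already met when the one before it is completed fails the run):
1. the clamp is shut with the axle seated (value of joint clamp_handle above 1 rad and height (world z) of groove below 0.047 m), for 0.2 s.
2. the pliers are lifted clear of the stand in the fingers (z of ring_center in the frame of stand above 0.03 m and contact force between the fingers and pliers above 2 N and contact force between stand and pliers below 0.1 N), for 0.1 s.
At the end, for the whole second after the job is handed in: The program finishes holding: the fingers squeeze the pliers (over 4 N, handle travel over 0.12 rad), the spread ring is round the axle at the groove (centre within 5 mm sideways, -2 to +4 mm in height, tilt under 0.13 rad), the axle is still seated upright and the clamp is shut (over 1.0 rad) (all of step 1 and horizontal distance between ring_center and groove below 0.005 m and z of ring_center in the frame of groove between -0.002 and 0.004 m and angle between the z axis of ring_center and the z axis of groove, either way round below 0.13 rad and value of joint pliers_left above 0.12 rad and contact force between the fingers and pliers above 4 N and height (world z) of groove above 0.04 m and angle between groove's own z axis and vertical below 0.07 rad); the arm keeps its last pose, push and grip.
It fails at once if a bystander was moved by more than 30 mm (distance of any of flux_tin, solder_reel, yellow_tub, screwdriver from where it was at the start of the episode above 0.03 m).
It also fails if it takes over 64 s, if anything falls off the work surface, if the arm or the gripper's body presses on something with over 40 N, if the wrist force passes 120 N, or if a joint passes its speed limit or range.

### The arm

A 7-joint arm with a two-finger parallel gripper is mounted at the origin on a cart in front of the work surface, level with it; the furniture and walls round the work are solid. World frame = base frame: x ahead of the robot, y to its left, z up, the work surface at z = 0. Lengths are in mm, angles in rad, forces in N, time in s.
With the tool pointing down it reaches from about 400 to 875 mm from the base axis. Payload 4.4 kg.
Tool frame: the origin (TCP) lies at the very end of the fingers, on their centre line; the grasp point (between the pads) lies 19 mm behind it; z points along the fingers, y is the line along which they close (so a half turn about z gives the same grasp; the last joint's range is limited). The gripper opens to 85 mm and grips with 20 to 120 N. Pads are 22 mm wide; open, the fingers measure 114 mm over their backs; the gripper's body (76 mm by 85 mm) begins 54 mm behind the grasp point. The pads swing forward as they close: fully open they stand 13 mm farther back than shut.
Start: joints at [1.134, 0.628, 0.038, 1.517, -0.027, 0.996, -0.02], TCP at [235.563, -605.828, 231.313] pointing down, gripper open.
Joint ranges: [-3.06, 3.06], [-0.37, 2.12], [-1.25, 1.32], [0.18, 2.47], [-1.1, 4.24], [0.23, 1.98], [-2.94, 2.94]. Speed limits (rad/s): [2.57, 2.57, 3.14, 3.14, 3.14, 3.14, 3.14].

### API

Orientations are given as [roll, pitch, yaw] about the fixed x, y, z axes, in that order (R = Rz(yaw) Ry(pitch) Rx(roll)).
In Python, from cell import sensors, get_image, camera_params, order gives the robot as it stands.
- The arm moves only by the shell command python3 -m inch 'ROWS' [OPENING]. ROWS is JSON, a list that holds one entry, the list of rows, each a list of 4 numbers: the shift along the tool's x, y, z in cm, then the turn about the tool's z in degrees. A call has 1 to 8 rows; each row is the pose to reach, as a shift and turn from the pose commanded when the call began, along the tool's axes at that moment; what a row does not reach only later rows make up. A row lasts 1/12 s, in which the tool goes at most 41.7 mm and 7.16 degrees, less where a joint would pass 70% of its speed; a pose out of reach is approached as far as the arm can. A call with a gripper value outside its range is refused whole. OPENING is the finger opening in cm, from 0 to 8.54, set as the call begins (- or left out, the last holds). The fingers move at their own pace and stop on an object; the grip force is fixed at half the most. Time passes only in rows, so rows that repeat a pose let the fingers close. It gives the time, the measured TCP pose, the force, the opening and the grip force at its end, in the units of the state.
- sensors.read_state(): the state, without advancing time (a new reading comes with each control period).
- get_image(name): name is "scene" or "top" or "wrist"; returns the picture (400x640x3 uint8, blue, green, red); there is no depth.
- camera_params(name): a dict with "mtx" (3x3 intrinsics, pixels), "rvec" (rotation vector, rad) and "tvec" (3), from world to camera coordinates, as OpenCV has them. Camera axes: x right, y down, z forward; pixel columns grow to the right and rows downward; lengths in mm; the calibration is good to about 2 mm. A picture is of the moment at which its call begins: read the wrist's pose just before it. camera_params takes no time and is no camera call; for the wrist camera it gives the pose at the moment of the call.
- order.finish_job(): hands the job in; it is judged then, once.
The state is a dict: "clock": time; "qpos": joint angles; "qd": joint speeds; "tau": joint torques, N m; "eef_pos": TCP position; "tool_rot": TCP orientation; "force": force on the tool from outside, world axes, zero at the start; "torque": the same for the moment, N m; "width": finger opening in mm; "gripper_force": force on a finger pad.
Only numpy, scipy, OpenCV 4.12 (cv2) and the standard library are available. Lean on these libraries where they do the work, as an engineer would, in place of code of your own. Each camera call takes 0.05 s, during which the arm holds its last target. There are 200 camera calls.

## Working session

There is one attempt and no reset: what is moved stays moved. The work goes in short steps, Python scripts to look and compute and a shell command to move; the robot and the scene stay as the last step left them, time stands still between calls to the robot, and variables do not carry over. Pictures are saved under pics/ and viewed, at most 12 in all, crops included, and the job is handed in when it is done.

```bash
mkdir -p pics; cat > h.py <<'E'
import numpy as np, cv2
from cell import sensors,get_image,camera_params,order
def ray(name,uv,P=None):
    P=P or camera_params(name); K=np.array(P['mtx']);R=cv2.Rodrigues(np.array(P['rvec'],float))[0];t=np.array(P['tvec'],float).ravel()
    d=R.T@np.linalg.solve(K,np.array([*uv,1.]));return -R.T@t,d
def atz(name,uv,z,P=None):
    c,d=ray(name,uv,P);return c+d*(z-c[2])/d[2]
def proj(name,X,P=None):
    P=P or camera_params(name);return cv2.projectPoints(np.array(X,float).reshape(-1,1,3),np.array(P['rvec'],float),np.array(P['tvec'],float),np.array(P['mtx']),None)[0].reshape(-1,2)
E
python3 - <<'E'
from h import *
for n in("scene","top"):
    cv2.imwrite(f"pics/{n}0.png",get_image(n)); print(n,ray(n,(320,200)))
s=sensors.read_state();print(s['eef_pos'],s['tool_rot'],s['width'],s['clock'])
E
```

```text
scene (array([-121.91031972,  465.19798205,  569.25910146]), array([ 0.71795902, -0.48362197, -0.50068827]))
top (array([ 436.77676811,   34.06801389, 1022.78475276]), array([ 0.10426738,  0.00695605, -0.99487247]))
[ 235.34979611 -605.3004824   230.49098126] [-3.13989756e+00  2.97050906e-05  3.70801187e-01] 85.53438179701918 0.1
```

View pics/scene0.png

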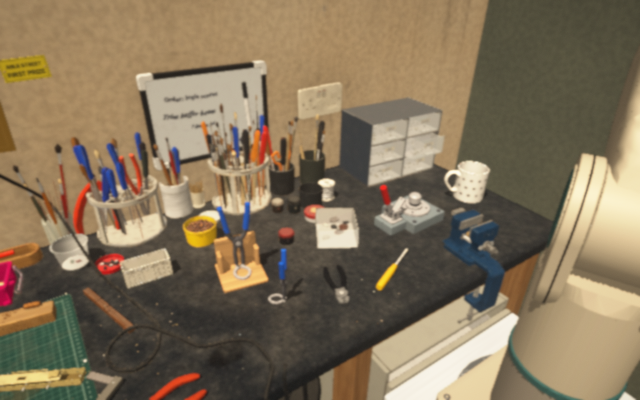

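View pics/top0.png

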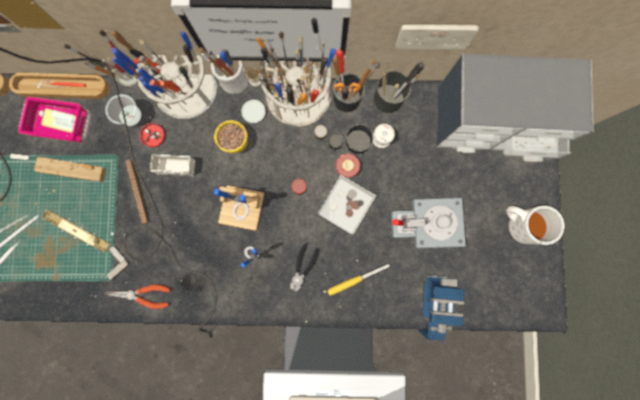

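The stand with the large pliers is at top (241,208) and scene (240,260), and the fixture with its red handle is at top (440,222) and scene (408,212). A smaller decoy pair of pliers is at top (249,257). I'll enlarge these areas next.

```bash
python3 - <<'E'
from h import *
t=cv2.imread('pics/top0.png');s=cv2.imread('pics/scene0.png')
def c(i,x,y): return cv2.resize(i[y:y+75,x:x+100],(400,300),interpolation=cv2.INTER_CUBIC)
m=np.vstack([np.hstack([c(t,190,170),c(t,385,185)]),np.hstack([c(s,190,200),c(s,360,175)])])
cv2.imwrite('pics/z.png',m)
for n,uv,z in [("top",(241,211),10),("top",(443,222),25),("top",(443,222),70),("scene",(242,271),10)]: print(n,uv,z,atz(n,uv,z))
E
```

```text
top (241, 211) 10 [513.64640853 226.53877966  10.        ]
top (443, 222) 25 [ 495.40171053 -243.11841761   25.        ]
top (443, 222) 70 [ 492.75773105 -230.6173352    70.        ]
scene (242, 271) 10 [520.68378814 223.61985429  10.        ]
```

View pics/z.png

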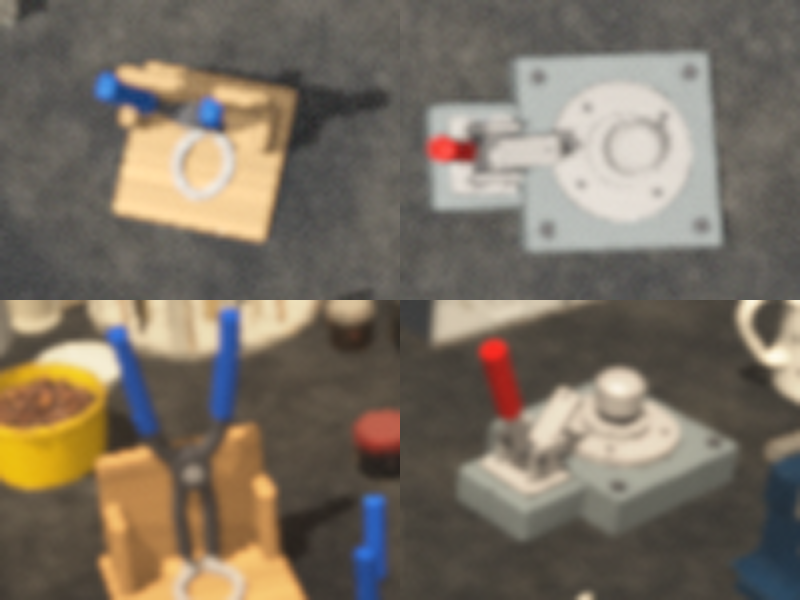

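```bash
python3 - <<'E'
from h import *
T=lambda x,y:(x/4+190,y/4+170); F=lambda x,y:((x-400)/4+385,y/4+185); SS=lambda x,y:(x/4+190,(y-300)/4+200); SF=lambda x,y:((x-400)/4+360,(y-300)/4+175)
w=lambda n,uv,z:np.round(atz(n,uv,z)[:2],1)
C=[w("top",F(*p),25) for p in [(513,58),(708,52),(722,243),(525,250)]];print('block',C,np.mean(C,0))
for a,b in [(0,1),(3,2)]: d=C[a]-C[b];print(np.linalg.norm(d),np.degrees(np.arctan2(d[1],d[0]))-90)
for a,b in [(0,3),(1,2)]: d=C[a]-C[b];print(np.linalg.norm(d),np.degrees(np.arctan2(d[1],d[0])))
print('axle top',w("top",F(637,147),69),w("scene",SF(621,380),69))
B=[w("top",T(*p),8) for p in [(112,212),(268,242),(298,92)]];print('base',B)
d=B[0]-B[1];print(np.linalg.norm(d),np.degrees(np.arctan2(d[1],d[0]))-90); d=B[2]-B[1];print(np.linalg.norm(d),np.degrees(np.arctan2(d[1],d[0])),'centre',(B[0]+B[2])/2)
print('ring',w("top",T(203,164),10),w("scene",SS(209,580),10))
# handle tops: triangulate
def tri(a,b):
    c1,d1=ray("top",a);c2,d2=ray("scene",b);A=np.stack([d1,-d2],1);k=np.linalg.lstsq(A,c2-c1,rcond=None)[0];p,q=c1+k[0]*d1,c2+k[1]*d2;return np.round((p+q)/2,1),np.linalg.norm(p-q)
print('Ltop',tri(T(103,86),SS(117,332)),'Rtop',tri(T(210,108),SS(230,315)))
print('clamp tip',tri(F(438,148),SF(494,348)))
E
```

```text
block [array([ 546.3, -175.2]), array([ 551.8, -288.1]), array([ 442.1, -293.4]), array([ 436.1, -181. ])] [ 494.075 -234.425]
113.0338887236921 2.7889978173760426
112.56002842927855 3.0555934577529342
110.35252602455452 3.012787504183348
109.82795636813054 2.7660135632211507
axle top [ 493.4 -233.7] [ 491.3 -232. ]
base [array([484.6, 279.8]), array([468.7, 187.5]), array([557.5, 173. ])]
93.65948964200052 -9.7740918472618
89.97605236950554 -9.27388436538761 centre [521.05 226.4 ]
ring [513.6 227.1] [523.4 221.9]
Ltop (array([540.1, 249.5, 160.8]), np.float64(2.152695120883198)) Rtop (array([530.3, 195.9, 158.2]), np.float64(1.5392771286242526))
clamp tip (array([ 486.8, -115.8,  126.5]), np.float64(2.7222776510881364))
```

```bash
cat >> h.py <<'E'
from scipy.spatial.transform import Rotation as Ro
def go(*targets):
    s=sensors.read_state();R=Ro.from_euler('xyz',s['tool_rot']).as_matrix()
    print('t',round(s['clock'],2),'p',np.round(s['eef_pos'],1),'rpy',np.round(np.degrees(s['tool_rot']),2),'F',np.round(s['force'],1),'w',round(s['width'],1),'gf',np.round(s['gripper_force'],1))
    for x,y,z,yaw in targets:
        d=R.T@(np.array([x,y,z])-s['eef_pos'])/10
        print(np.round(d,2),'turn',round((np.degrees(s['tool_rot'][2])-yaw+180)%360-180,1))
E
python3 -c "
from h import *
go((480,-185,230,2.9))"
```

```text
t 0.1 p [ 235.3 -605.3  230.5] rpy [-179.9     0.     21.25] F [-0.3 -0.8 -0.2] w 85.5 gf 0.0
[ 38.03 -30.31   0.1 ] turn 18.3
```

```bash
python3 -m inch '[[[3.1,-2.5,0,3],[6.2,-5,0,6],[9.3,-7.5,0,9],[12.5,-10,0,12],[15.6,-12.5,0,15],[18.7,-15,0,18],[21.9,-17.4,0,18.3],[25,-19.9,0,18.3]]]' 0; python3 -c "
from h import *
go((480,-185,230,2.9))"
```

```text
clock: 0.77
eef_pos: [397.1, -327.9, 231.2]
tool_rot: [-3.141, 0.0, 0.051]
force: [0.5, -0.6, -0.3]
width: -0.1
gripper_force: 0.0
t 0.77 p [ 397.1 -327.9  231.2] rpy [-1.7999e+02  1.0000e-02  2.9200e+00] F [ 0.5 -0.6 -0.3] w -0.1 gf 0.0
[  9.   -13.85   0.12] turn 0.0
```

```bash
python3 -m inch '[[[1.8,-2.8,0,0],[3.6,-5.6,0,0],[5.4,-8.4,0,0],[7.2,-11,0,0],[9,-13.8,0,0],[9,-13.8,0,0]]]'; python3 -c "
from h import *
go((487,-185,112,2.9))
P=camera_params('wrist');i=get_image('wrist');cv2.imwrite('pics/w1.png',i)
for X in [(493,-234,69),(493,-234,43),(486.8,-115.8,126.5),(487.7,-134,130)]: print(X,proj('wrist',X,P))
import json;json.dump({k:np.array(v).tolist() for k,v in P.items()},open('w1.json','w'))"
```

```text
clock: 1.27
eef_pos: [483.0, -179.6, 231.0]
tool_rot: [-3.137, -0.002, 0.062]
force: [0.8, 0.6, -0.2]
width: 0.1
gripper_force: 0.0
t 1.27 p [ 483.  -179.6  231. ] rpy [-1.7975e+02 -1.3000e-01  3.5400e+00] F [ 0.8  0.6 -0.2] w 0.1 gf 0.0
[ 0.34  0.62 11.9 ] turn 0.6
(493, -234, 69) [[375.68817429 177.9979607 ]]
(493, -234, 43) [[371.4659614  172.12458852]]
(486.8, -115.8, 126.5) [[234.26195196 193.34863435]]
(487.7, -134, 130) [[257.11866428 194.92279606]]
```

View pics/w1.png

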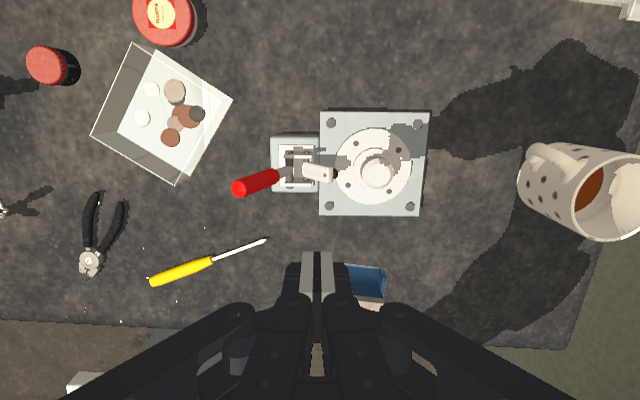

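The wrist view shows the axle top at (379,173), a few mm from my estimate, and the red handle tip at (239,189). The handle leans to about 68°. I'll go down on the axle side of the handle.

```bash
python3 -m inch '[[[0.2,0,4,0.6],[0.3,0.1,8,0.6],[0.4,0.1,11.9,0.6],[0.4,0.1,11.9,0.6]]]'; python3 -c "
from h import *
import json
P=json.load(open('w1.json'));print('axle',atz('wrist',(379,173),69,P))
go(( 486,-160,110,2.9),(485.5,-137.5,106,2.9),(485,-118.5,93.5,2.9),(484.5,-108,80,2.9),(484,-103.5,72,2.9),(484,-101.5,66,2.9))"
```

```text
clock: 1.65
eef_pos: [477.7, -187.3, 105.6]
tool_rot: [-3.137, 0.014, 0.04]
force: [-0.8, 1.0, 0.2]
width: 0.1
gripper_force: 0.0
axle [ 497.92468664 -236.52162478   69.        ]
t 1.65 p [ 477.7 -187.3  105.6] rpy [-179.74    0.79    2.28] F [-0.8  1.   0.2] w 0.1 gf 0.0
[ 0.93 -2.7  -0.44] turn -0.6
[ 0.98 -4.95 -0.03] turn -0.6
[ 1.02 -6.84  1.23] turn -0.6
[ 1.03 -7.89  2.58] turn -0.6
[ 1.01 -8.33  3.39] turn -0.6
[ 1.03 -8.53  3.99] turn -0.6
```

```bash
python3 -m inch '[[[0,0,0,0],[0,0,0,0],[0,0,0,0]]]'; python3 -c "
from h import *
go(( 486,-160,110,2.9),(485.5,-137.5,106,2.9),(485,-118.5,93.5,2.9),(484.5,-108,80,2.9),(484,-103.5,72,2.9),(484,-101.5,66,2.9))"
```

```text
clock: 1.9
eef_pos: [484.8, -189.3, 114.9]
tool_rot: [3.14, -0.004, 0.04]
force: [-0.6, -0.6, 0.0]
width: 0.3
gripper_force: 0.0
t 1.9 p [ 484.8 -189.3  114.9] rpy [179.89  -0.25   2.3 ] F [-0.6 -0.6  0. ] w 0.3 gf 0.0
[ 0.23 -2.92  0.49] turn -0.6
[ 0.27 -5.17  0.88] turn -0.6
[ 0.29 -7.07  2.13] turn -0.6
[ 0.28 -8.13  3.48] turn -0.6
[ 0.24 -8.58  4.28] turn -0.6
[ 0.25 -8.78  4.88] turn -0.6
```

```bash
python3 -m inch '[[[0.2,-1.5,0.3,0],[0.2,-2.9,0.5,0],[0.2,-4,0.7,0],[0.2,-5.2,0.9,0],[0.3,-6.2,1.5,0],[0.3,-7.1,2.1,0],[0.3,-7.7,2.8,0],[0.3,-8.1,3.5,0]]]'; python3 -c "
from h import *
go((484.5,-108,80,2.9),(484,-103.5,72,2.9),(484,-101.5,66,2.9))"
```

```text
clock: 2.57
eef_pos: [483.3, -105.9, 76.8]
tool_rot: [-3.141, -0.0, 0.042]
force: [-0.2, -0.2, 1.1]
width: -0.4
gripper_force: 0.6
t 2.57 p [ 483.3 -105.9   76.8] rpy [-1.7999e+02 -3.0000e-02  2.4100e+00] F [-0.2 -0.2  1.1] w -0.4 gf 0.6
[ 0.11  0.21 -0.32] turn -0.5
[ 0.08 -0.24  0.48] turn -0.5
[ 0.09 -0.44  1.08] turn -0.5
```

```bash
python3 -m inch '[[[0,-0.2,0.3,0],[0,-0.3,0.6,0],[0,-0.4,0.9,0],[0,-0.5,1.2,0],[0,-0.5,1.5,0],[0,-0.5,1.5,0]]]'; python3 -c "
from h import *
go((484,-101.5,60,2.9))"
```

```text
clock: 3.07
eef_pos: [482.8, -103.1, 66.9]
tool_rot: [3.141, -0.002, 0.039]
force: [-11.7, 2.4, 57.7]
width: -0.1
gripper_force: 27.2
t 3.07 p [ 482.8 -103.1   66.9] rpy [ 1.7999e+02 -1.1000e-01  2.2300e+00] F [-11.7   2.4  57.7] w -0.1 gf 27.2
[ 0.13 -0.16  0.69] turn -0.7
```

The push met a hard stop at 58 N, so the clamp is at its end. I'll hold briefly and then rise.

```bash
python3 -m inch '[[[0,0,-0.3,0],[0,0,-0.4,0],[0,0,-0.4,0],[0,0,-0.4,0],[0,0,-3.5,0],[0,0,-7,0],[0,0,-11,0],[0,0,-15,0]]]'; python3 -m inch '[[[0,2,-1,0],[0,4,-2,0],[0,4,-2,0],[0,4,-2,0]]]' 8.5;  python3 -c "
from h import *
go((530,180,240,-9.5))
P=camera_params('wrist');i=get_image('wrist');cv2.imwrite('pics/w2.png',i)
import json;json.dump({k:np.array(v).tolist() for k,v in P.items()},open('w2.json','w'))"
```

```text
clock: 3.73
eef_pos: [481.8, -102.7, 213.5]
tool_rot: [3.142, 0.002, 0.04]
force: [2.3, -0.4, -0.1]
width: -0.2
gripper_force: 0.0
clock: 4.07
eef_pos: [484.3, -143.7, 232.7]
tool_rot: [3.141, -0.001, 0.037]
force: [0.1, 0.8, 0.2]
width: 48.3
gripper_force: 0.0
t 4.07 p [ 484.3 -143.7  232.7] rpy [ 1.7996e+02 -6.0000e-02  2.1500e+00] F [0.1 0.8 0.2] w 48.3 gf 0.0
[  5.78 -32.18  -0.75] turn 11.6
```

View pics/w2.png

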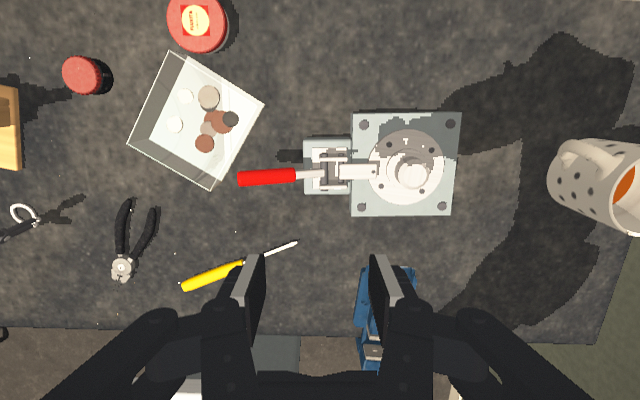

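The clamp handle is down, with its tip at (238,178), and the axle top is at (414,172). Next I move over to the stand.

```bash
python3 -c "
from h import *
import json
P=json.load(open('w2.json'));print('axle',atz('wrist',(414,172),69,P))
C=[atz('wrist',p,25,P)[:2] for p in [(352,113),(462,111),(452,215),(351,216)]];print(C,np.mean(C,0))
go((480,222,250,-9.5))"
```

```text
axle [ 499.40274051 -234.76968407   69.        ]
[array([ 548.67284816, -177.73013898]), array([ 554.83539907, -288.80319343]), array([ 443.48924506, -296.5406875 ]), array([ 438.08168673, -184.3463203 ])] [ 496.26979475 -236.85508505]
t 4.12 p [ 483.9 -142.3  232. ] rpy [-1.7998e+02  4.0000e-02  2.2500e+00] F [-0.1  1.3  1.1] w 55.7 gf 0.0
[  1.04 -36.42  -1.79] turn 11.8
```

```bash
python3 -m inch '[[[0.1,-3.6,-0.3,2],[0.2,-7.2,-0.6,4],[0.4,-11,-0.9,6],[0.5,-14.8,-1.2,8],[0.6,-18.6,-1.4,10],[0.7,-22.4,-1.6,11.8],[0.8,-26,-1.8,11.8],[0.9,-29.5,-1.8,11.8]]]' 8.5; python3 -c "
from h import *
go((480,222,250,-9.5))"
```

```text
clock: 4.78
eef_pos: [479.9, 156.0, 249.6]
tool_rot: [3.141, 0.002, -0.163]
force: [1.0, -0.8, 0.4]
width: 84.8
gripper_force: 0.0
t 4.78 p [479.9 156.  249.6] rpy [ 1.7998e+02  1.0000e-01 -9.3500e+00] F [ 1.  -0.8  0.4] w 84.8 gf 0.0
[-1.07 -6.51 -0.04] turn 0.2
```

```bash
python3 -m inch '[[[-0.5,-3.2,0,0.2],[-1,-6.5,0,0.2],[-1,-6.5,0,0.2],[-1,-6.5,0,0.2],[-1,-6.5,0,0.2]]]'; python3 -c "
from h import *
go((538,222.5,124,-9.5))
P=camera_params('wrist');i=get_image('wrist');cv2.imwrite('pics/w3.png',i)
for X in [(538,222.5,173),(517,226,10)]: print(X,proj('wrist',X,P))
import json;json.dump({k:np.array(v).tolist() for k,v in P.items()},open('w3.json','w'))"
```

```text
clock: 5.2
eef_pos: [481.2, 218.4, 249.3]
tool_rot: [3.14, 0.002, -0.168]
force: [-0.3, -1.3, -0.2]
width: 85.1
gripper_force: 0.0
t 5.2 p [481.2 218.4 249.3] rpy [ 1.7989e+02  1.0000e-01 -9.6100e+00] F [-0.3 -1.3 -0.2] w 85.1 gf 0.0
[ 5.55 -1.37 12.52] turn -0.1
(538, 222.5, 173) [[294.9369561 134.1550461]]
(517, 226, 10) [[303.99289473 137.85277723]]
```

View pics/w3.png

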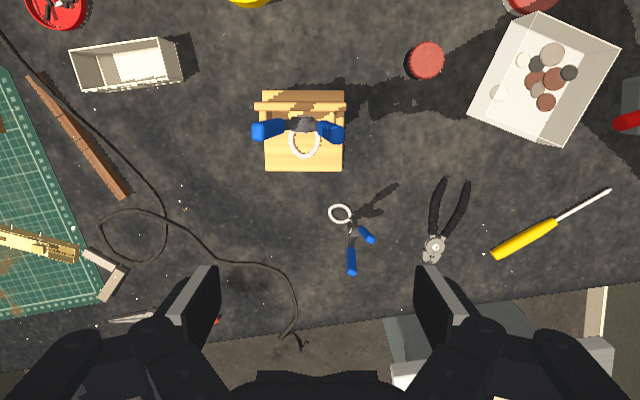

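The blue handle tops are at (260,132) and (336,133), within 2 mm of prediction. The ring is at (305,142) and the stand is square to the tool. I'll go over it and descend.

```bash
python3 -c "
from h import *
import json
P=json.load(open('w3.json'));print(atz('wrist',(298,132.5),172,P),atz('wrist',(305,142),10,P))"
python3 -m inch '[[[2.7,-0.6,0,0],[5.4,-1.2,1,0],[5.4,-1.2,4,0],[5.4,-1.2,4,0],[5.4,-1.2,4,0]]]'; python3 -c "
from h import *
go((537,222,124,-9.5))"
```

```text
[538.612787   220.42606757 172.        ] [512.24410288 225.7008122   10.        ]
clock: 5.67
eef_pos: [536.1, 219.5, 208.9]
tool_rot: [3.139, 0.004, -0.171]
force: [0.3, 0.2, 0.3]
width: 84.9
gripper_force: 0.0
t 5.67 p [536.1 219.5 208.9] rpy [179.83   0.23  -9.8 ] F [0.3 0.2 0.3] w 84.9 gf 0.0
[ 0.08 -0.29  8.49] turn -0.3
```

```bash
python3 -m inch '[[[0,-0.1,2,0],[0,-0.2,4,0],[0,-0.2,6,0],[0,-0.2,7.5,0],[0,-0.2,8.5,0],[0,-0.2,8.5,0],[0,-0.2,8.5,0]]]'; python3 -c "
from h import *
go((537,222,124,-9.5))"
```

```text
clock: 6.25
eef_pos: [538.0, 223.5, 126.2]
tool_rot: [-3.141, -0.001, -0.169]
force: [-0.8, -0.1, -0.4]
width: 84.8
gripper_force: 0.0
t 6.25 p [538.  223.5 126.2] rpy [-1.7998e+02 -3.0000e-02 -9.6800e+00] F [-0.8 -0.1 -0.4] w 84.8 gf 0.0
[-0.07  0.16  0.22] turn -0.2
```

```bash
python3 -m inch '[[[0,0,0.2,0],[0,0,0.2,0],[0,0,0.2,0],[0,0,0.2,0],[0,0,0.2,0],[0,0,0.2,0],[0,0,0.2,0],[0,0,0.2,0]]]' 3.5; python3 -m inch '[[[0,0,0,0],[0,0,0,0],[0,0,0,0]]]'
```

```text
clock: 6.92
eef_pos: [540.5, 221.9, 126.2]
tool_rot: [-3.141, -0.006, -0.17]
force: [0.4, -4.2, 13.0]
width: 35.6
gripper_force: 31.4
clock: 7.17
eef_pos: [540.5, 221.9, 126.2]
tool_rot: [-3.141, -0.005, -0.17]
force: [0.1, -3.9, 12.0]
width: 35.8
gripper_force: 31.4
```

```bash
python3 -m inch '[[[0,0,-0.5,0],[0,0,-1.5,0],[0,0,-3,0],[0,0,-5,0],[0,0,-7,0],[0,0,-9,0],[0,0,-11,0],[0,0,-12,0]]]'; python3 -m inch '[[[0,0,0,0],[0,0,0,0],[0,0,0,0]]]';python3 -c "
from h import *
go((515,-235,246,-9.5))
for n in ('scene','wrist'): cv2.imwrite(f'pics/l{n}.png',get_image(n))
t=cv2.imread('pics/lscene.png');w=cv2.imread('pics/lwrist.png')
a=cv2.resize(t[130:300,170:310],(494,600),interpolation=cv2.INTER_CUBIC);b=cv2.resize(w[100:400,200:420],None,fx=1.39,fy=1.39)
m=np.zeros((600,800,3),np.uint8);m[:,:494]=a;m[:b.shape[0],494:494+b.shape[1]]=b[:,:306];cv2.imwrite('pics/l.png',m)"
```

```text
clock: 7.83
eef_pos: [538.5, 224.4, 246.2]
tool_rot: [-3.139, -0.003, -0.168]
force: [0.7, -1.0, -2.6]
width: 35.8
gripper_force: 28.4
clock: 8.08
eef_pos: [536.8, 223.4, 242.2]
tool_rot: [3.14, 0.002, -0.168]
force: [-0.2, -0.2, -1.7]
width: 35.9
gripper_force: 28.4
t 8.08 p [536.8 223.4 242.2] rpy [ 1.7993e+02  1.2000e-01 -9.6400e+00] F [-0.2 -0.2 -1.7] w 35.9 gf 28.4
[ 5.53 45.56 -0.34] turn -0.1
```

View pics/l.png

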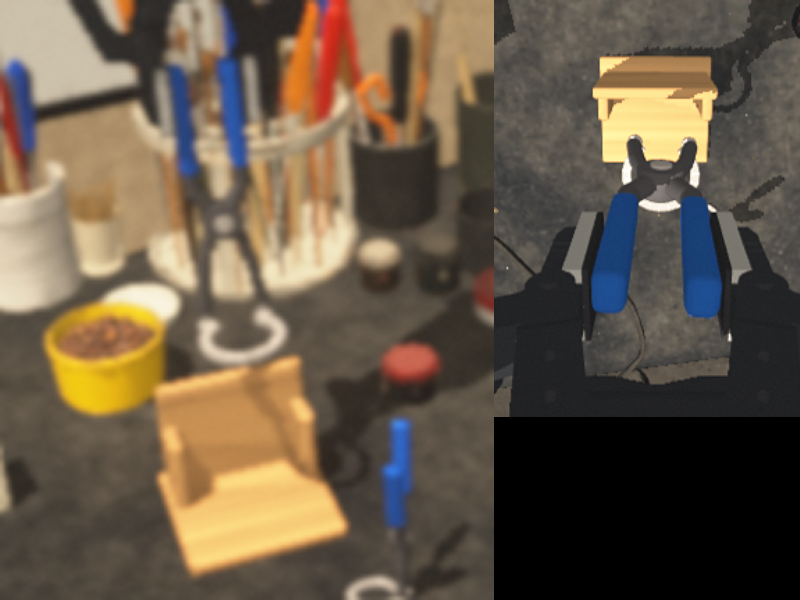

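```bash
python3 -c "
from h import *
p=(170+243/3.529,130+335/3.529);r=atz('scene',p,126);print(p,r)
s=sensors.read_state();R=Ro.from_euler('xyz',s['tool_rot']).as_matrix()
print('ring in tool',R.T@(r-s['eef_pos']))
q=(200+(661-494)/1.39,100+170/1.39);r=atz('wrist',q,126);print(r,R.T@(r-s['eef_pos']))
# expected image of ring circle and pliers top for nominal
for dx in (-18,-21,-24): print(dx,proj('wrist',s['eef_pos']+R@np.array([dx,0,116])), proj('scene',s['eef_pos']+R@np.array([dx,0,116])))
"
```

```text
(238.85803343723433, 224.92774156984981) [516.33764096 222.13277881 126.        ]
ring in tool [-19.74343902   4.39392379 115.97526338]
[515.82018362 223.37621151 126.        ] [-20.46204287   3.25484721 115.97514002]
-18 [[316.21178558 219.49759625]] [[236.37969088 224.96282091]]
-21 [[316.21154101 222.89761331]] [[236.7638094  225.76006815]]
-24 [[316.21129803 226.27540465]] [[237.15021368 226.56205954]]
```

```bash
python3 -m inch '[[[-0.1,2,0,-1.5],[-0.2,5,0,-3],[-0.3,9,0,-5],[0.5,13,0,-7],[1.5,17,0,-9],[2.5,21,0,-11],[3.2,24.5,0,-12.5],[3.9,28,0,-12.5]]]'; python3 -c "
from h import *
go((515.4,-232,243,2.9))"
```

```text
clock: 8.85
eef_pos: [528.5, -61.2, 242.5]
tool_rot: [-3.141, 0.002, 0.05]
force: [1.4, -0.2, -1.9]
width: 35.5
gripper_force: 27.1
t 8.85 p [528.5 -61.2 242.5] rpy [-1.7999e+02  9.0000e-02  2.8600e+00] F [ 1.4 -0.2 -1.9] w 35.5 gf 27.1
[-2.16 17.   -0.05] turn -0.0
```

```bash
python3 -m inch '[[[-0.5,3.5,0,0],[-1,7,0,0],[-1.4,10.5,0,0],[-1.8,13.5,0,0],[-2.1,16,0,0],[-2.2,17,0,0],[-2.2,17,0,0],[-2.2,17,0,0]]]';  python3 -m inch '[[[0,0,1.5,0],[0,0,3,0],[0,0,3.5,0],[0,0,3.5,0],[0,0,3.5,0]]]';python3 -c "
from h import *
for n in ('scene','wrist'): cv2.imwrite(f'pics/m{n}.png',get_image(n))
go((515.4,-232,243,2.9))
print(proj('scene',[(495.5,-235,43),(495.5,-235,69)]),proj('wrist',[(495.5,-235,43),(495.5,-235,69)]))
t=cv2.imread('pics/mscene.png');w=cv2.imread('pics/mwrist.png')
a=cv2.resize(t[125:245,355:455],(500,600),interpolation=cv2.INTER_CUBIC);b=cv2.resize(w[100:300,240:390],(300,400))
m=np.zeros((600,800,3),np.uint8);m[:,:500]=a;m[:400,500:]=b;cv2.imwrite('pics/m.png',m)"
```

```text
clock: 9.52
eef_pos: [515.5, -228.7, 242.5]
tool_rot: [-3.14, 0.001, 0.049]
force: [0.9, 1.5, -1.0]
width: 35.4
gripper_force: 27.1
clock: 9.93
eef_pos: [516.1, -228.3, 208.4]
tool_rot: [-3.141, 0.0, 0.052]
force: [-0.4, 0.2, -1.8]
width: 35.7
gripper_force: 27.1
t 10.03 p [ 516.5 -229.3  209.1] rpy [ 1.7998e+02 -8.0000e-02  2.9100e+00] F [ 0.3 -0.4 -1.8] w 35.5 gf 27.1
[-0.12  0.27 -3.39] turn 0.0
[[413.57272774 202.99501575]
 [414.92719115 193.98566383]] [[320.83839039 204.81032366]
 [321.19118261 213.64385392]]
```

View pics/m.png

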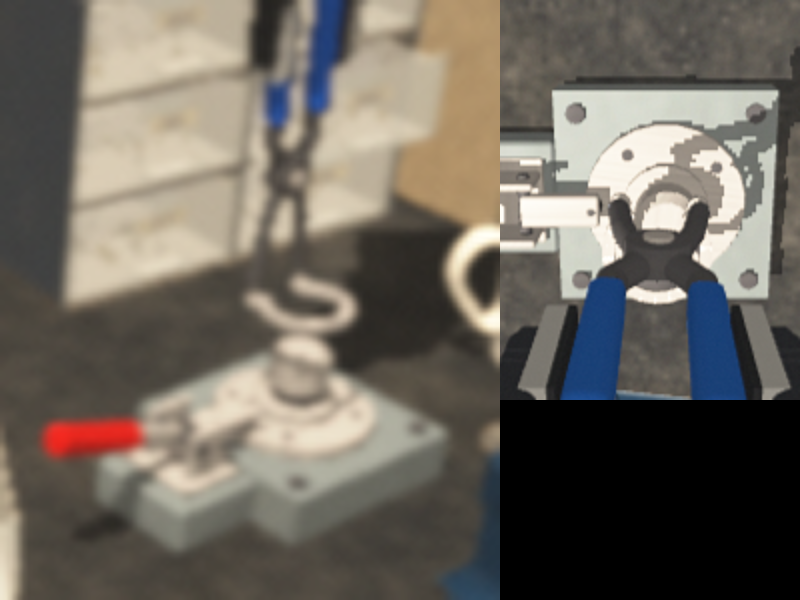

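```bash
python3 -c "
from h import *
p=(415,185.6);q=(415.6,195)
print('scene ring',atz('scene',p,93),'axle',atz('scene',q,69))
print('wrist flange',atz('wrist',(323,201),33))
s=sensors.read_state();R=Ro.from_euler('xyz',s['tool_rot']).as_matrix()
def circ(c,r): a=np.linspace(0,2*np.pi,72);return np.array(c)+np.stack([r*np.cos(a),r*np.sin(a),0*a],1)
t=cv2.imread('pics/mscene.png');w=cv2.imread('pics/mwrist.png')
rc=s['eef_pos']+R@np.array([-20,2,114]);print('rc top',rc)
def mk(img,n,x,y,W,H,f):
    o=cv2.resize(img[y:y+H,x:x+W],None,fx=f,fy=f,interpolation=cv2.INTER_CUBIC)
    for c,r,col in [((495.5,-235,33),40,(0,255,0)),((495.5,-235,69),11,(0,255,0)),((495.5,-235,41),21,(255,0,255)),(rc,22.5,(0,0,255)),(rc,17.5,(0,0,255))]:
        u=((proj(n,circ(c,r))-[x-.5,y-.5])*f).astype(np.int32);cv2.polylines(o,[u],True,col,1)
    return o
m=np.hstack([mk(t,'scene',388,175,55,75,8),mk(w,'wrist',278,150,90,150,4)]);print(m.shape);cv2.imwrite('pics/o.png',m)"
```

```text
scene ring [ 496.55642253 -231.93799963   93.        ] axle [ 490.86020808 -232.72235852   69.        ]
wrist flange [ 496.41088457 -237.23387695   33.        ]
rc top [ 496.76377712 -232.3311146    95.07450535]
(600, 800, 3)
```

View pics/o.png

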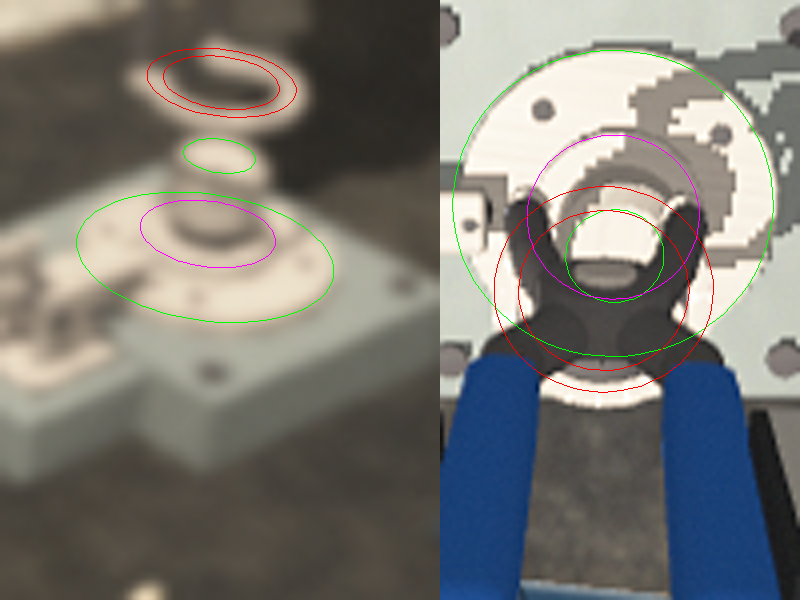

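The overlay fits the flange to about 1 px, giving an axle at (496,-235). The ring sits about 2.7 mm further to tool −x than assumed. I'll correct sideways and go down to just above the axle.

```bash
python3 -m inch '[[[0.1,0.15,0,0],[0.18,0.3,0.3,0],[0.18,0.3,0.8,0],[0.18,0.3,1.3,0],[0.18,0.3,1.6,0],[0.18,0.3,1.6,0],[0.18,0.3,1.6,0],[0.18,0.3,1.6,0]]]';python3 -c "
from h import *
t=get_image('scene');s=sensors.read_state();P=camera_params('wrist');w=get_image('wrist')
R=Ro.from_euler('xyz',s['tool_rot']).as_matrix()
def circ(c,r): a=np.linspace(0,2*np.pi,72);return np.array(c)+np.stack([r*np.cos(a),r*np.sin(a),0*a],1)
go((515.4,-232,159,2.9))
rc=s['eef_pos']+R@np.array([-22.7,1.7,114]);print('rc top',rc)
def mk(img,n,x,y,W,H,f,P):
    o=cv2.resize(img[y:y+H,x:x+W],None,fx=f,fy=f,interpolation=cv2.INTER_CUBIC)
    for c,r,col in [((495.8,-235,33),40,(0,255,0)),((495.8,-235,69),11,(0,255,0)),(rc,22.5,(0,0,255)),(rc,17.5,(0,0,255))]:
        u=((proj(n,circ(c,r),P)-[x-.5,y-.5])*f).astype(np.int32);cv2.polylines(o,[u],True,col,1)
    return o
m=np.hstack([mk(t,'scene',388,175,55,75,8,None),mk(w,'wrist',278,150,90,150,4,P)]);cv2.imwrite('pics/o2.png',m)"
```

```text
clock: 10.7
eef_pos: [517.7, -232.8, 192.3]
tool_rot: [3.142, -0.0, 0.05]
force: [0.4, -0.8, -1.9]
width: 35.4
gripper_force: 27.1
t 10.8 p [ 517.8 -232.8  192.5] rpy [ 1.7999e+02 -2.0000e-02  2.8400e+00] F [-0.3 -0.3 -2.8] w 35.6 gf 27.1
[-0.24 -0.1   3.35] turn -0.1
rc top [ 495.1668963  -235.66142992   78.41362255]
```

View pics/o2.png

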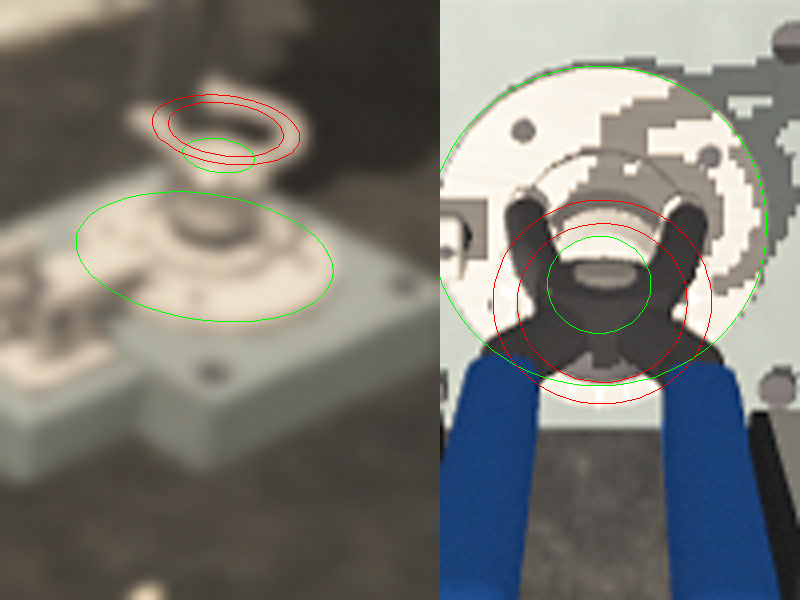

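The ring overlay matches in both views and is centred over the axle within about 1 mm. I'll lower it while watching the force.

```bash
python3 -m inch '[[[0,0,0.2,0],[0,0,0.4,0],[0,0,0.6,0],[0,0,0.8,0],[0,0,1,0],[0,0,1.2,0],[0,0,1.2,0],[0,0,1.2,0]]]'; python3 -m inch '[[[0,0,0.2,0],[0,0,0.4,0],[0,0,0.6,0],[0,0,0.8,0],[0,0,1,0],[0,0,1,0],[0,0,1,0]]]'
```

```text
clock: 11.47
eef_pos: [517.6, -232.8, 180.2]
tool_rot: [-3.141, 0.0, 0.05]
force: [0.9, 0.2, -1.1]
width: 35.6
gripper_force: 27.1
clock: 12.05
eef_pos: [517.5, -232.7, 170.2]
tool_rot: [-3.141, 0.0, 0.05]
force: [0.1, -1.3, -1.5]
width: 35.6
gripper_force: 27.1
```

```bash
python3 -m inch '[[[0,0,0.2,0],[0,0,0.4,0],[0,0,0.6,0],[0,0,0.8,0],[0,0,0.8,0],[0,0,0.8,0]]]'; python3 -m inch '[[[0,0,0.1,0],[0,0,0.1,0],[0,0,0.1,0],[0,0,0.1,0]]]';python3 -m inch '[[[0,0,0.1,0],[0,0,0.1,0],[0,0,0.1,0],[0,0,0.1,0]]]'
```

```text
clock: 12.55
eef_pos: [517.6, -232.7, 162.1]
tool_rot: [-3.141, 0.0, 0.05]
force: [-0.4, 0.4, -0.1]
width: 35.8
gripper_force: 27.1
clock: 12.88
eef_pos: [517.7, -232.8, 161.4]
tool_rot: [3.142, -0.0, 0.05]
force: [0.4, 0.8, -1.1]
width: 35.6
gripper_force: 27.1
clock: 13.22
eef_pos: [517.7, -232.8, 160.3]
tool_rot: [-3.142, -0.0, 0.05]
force: [0.7, -0.7, -1.3]
width: 35.9
gripper_force: 27.1
```

```bash
for i in 1 2; do python3 -m inch '[[[0,0,0.1,0],[0,0,0.1,0],[0,0,0.1,0],[0,0,0.1,0]]]' | sed -n '2p;4,6p'; done
```

```text
eef_pos: [517.6, -232.8, 159.3]
force: [0.4, 0.2, -1.9]
width: 35.5
gripper_force: 27.1
eef_pos: [517.6, -232.8, 158.3]
force: [-0.3, 0.4, -2.1]
width: 35.6
gripper_force: 27.1
```

```bash
for i in 1 2; do python3 -m inch '[[[0,0,0.1,0],[0,0,0.1,0],[0,0,0.1,0],[0,0,0.1,0]]]' | sed -n '2p;4,6p'; done
```

```text
eef_pos: [517.9, -232.9, 157.6]
force: [-0.0, -0.7, 1.3]
width: 35.2
gripper_force: 27.3
eef_pos: [518.4, -233.3, 157.3]
force: [-0.0, -1.0, 6.1]
width: 35.8
gripper_force: 27.1
```

It touched the shoulder at TCP z of about 157.6. I'll back off 1 mm and verify.

```bash
python3 -m inch '[[[0,0,-0.1,0],[0,0,-0.1,0],[0,0,-0.1,0],[0,0,-0.1,0],[0,0,-0.1,0]]]'; python3 -c "
from h import *
t=get_image('scene');w=get_image('wrist')
a=cv2.resize(t[165:240,388:443],None,fx=8,fy=8,interpolation=cv2.INTER_CUBIC);b=cv2.resize(w[150:300,278:368],None,fx=4,fy=4)
cv2.imwrite('pics/f.png',np.hstack([a,b]))"
```

```text
clock: 14.97
eef_pos: [517.9, -232.9, 157.4]
tool_rot: [3.141, -0.0, 0.05]
force: [0.3, -0.5, 2.5]
width: 35.4
gripper_force: 27.1
```

View pics/f.png

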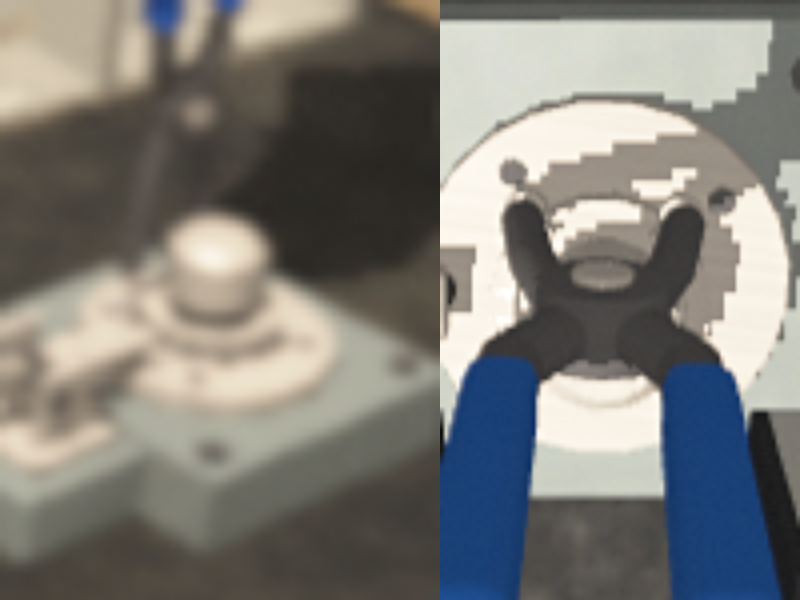

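The scene view shows the ring low round the axle at about (215,320), under the land, and in the wrist view the ring and flange are concentric. It rests lightly on the shoulder, so I'm handing in.

```bash
python3 -c "
from cell import order
print(order.finish_job())"
```

```text
the job is handed in; nothing more can be done
None
```

I handed the job in with the clamp handle pressed to its stop and the squeezed pliers holding the spread ring level over the axle, resting lightly on the shoulder; the result of the judging was not shown.

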